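# Clamp the fume nozzle in its bench bracket with a U-bolt

### The arm

A 6-joint arm with a two-finger parallel gripper is mounted at the origin on the work surface. World frame = base frame: x ahead of the robot, y to its left, z up, the work surface at z = 0. Lengths are in m, angles in rad, forces in N, time in s.
With the tool pointing down it reaches from about 0.35 to 1 m from the base axis. Payload 7.1 kg.
Tool frame: the origin (TCP) lies at the centre of the arm's flange, where the gripper is bolted on; the fingertips stand 173 mm ahead of it and the grasp point (between the pads) lies 155 mm ahead of it; z points along the fingers, y is the line along which they close (so a half turn about z gives the same grasp; the last joint's range is limited). The gripper opens to 85 mm and grips with 20 to 120 N. Pads are 22 mm wide; open, the fingers measure 114 mm over their backs; the gripper's body (76 mm by 85 mm) begins 54 mm behind the grasp point. The pads swing forward as they close: fully open they stand 13 mm farther back than shut.
Start: joints at [1.209, 0.423, 1.63, -0, 1.089, -0.019], TCP at [0.21, 0.589, 0.405] pointing down, gripper open.
Joint ranges: [-3, 3], [-0.9, 2.11], [0.09, 2.58], [-1.31, 4.45], [0.11, 2.69], [-2.54, 2.54]. Speed limits (rad/s): [2.39, 2.39, 3.01, 3.14, 3.14, 3.14].

### API

Orientations are given as a unit quaternion [x, y, z, w].
In Python, from cell import manip gives the robot as it stands.
- The arm moves only by the tool arm_command, never from a script. Its argument "deltas" is a list of rows, each a list of 7 numbers: the turn, a rotation vector about the tool's x, y, z in rad, then the shift along the tool's x, y, z in m, then the closure, from 0 (fully open) to 1 (shut). A call has 1 to 12 rows; each row is the pose to reach, as a shift and turn from the pose commanded when the call began, along the tool's axes at that moment; what a row does not reach only later rows make up. A row lasts 1/8 s, in which the tool goes at most 62.5 mm and 10.7 degrees, less where a joint would pass 70% of its speed; a pose out of reach is approached as far as the arm can. A call with a gripper value outside its range is refused whole. The fingers move at their own pace and stop on an object; "newtons" is the grip in N (left out, the last holds). Time passes only in rows, so rows that repeat a pose let the fingers close. It gives the time, the measured TCP pose, the force, the opening and the grip force at its end, in the units of the state.
- manip.state(): the state, without advancing time (a new reading comes with each control period).
- manip.snapshot(name): name is "scene" or "top" or "wrist"; returns the picture (400x640x3 uint8, red, green, blue); there is no depth.
- manip.camera_params(name): a dict with "camera_matrix" (3x3 intrinsics, pixels), "k1" (the pictures are not rectified: a ray, as slopes to the right and down, at radius r is drawn at 1 + k1 r^2 times it, then the intrinsics apply), "cam_to_world" (4x4, takes a point from camera to world coordinates). Camera axes: x right, y up, looking along -z (the intrinsics and any distortion apply to the point x, -y, -z); pixel columns grow to the right and rows downward; lengths in m; the calibration is good to about 2 mm. A picture is of the moment at which its call begins: read the wrist's pose just before it. camera_params takes no time and is no camera call; for the wrist camera it gives the pose at the moment of the call.
- manip.close_job(): hands the job in; it is judged then, once.
Trained networks look in the newest picture that a camera, given by its name, has taken for a name from the list of things; names that differ only in an ending like _2 or _b are one class to them, and where a whole thing is asked for, a point or a joint stands for the part that bears it (a point fixed in the world has none). Each returns a list of dicts, best first, with "confidence" (0 to 1); they miss things now and then, are a little off and sometimes report something else, mostly with a low value. They report only what shows in the picture. A call takes as long as a camera call. They do not tell look-alikes from the thing itself.
- manip.spot_in(camera, name): "location" ([x, y, z] in m, in world coordinates, good to about 4 mm: the middle of the surface that is visible of it).
- manip.outline_of(camera, name): "pixels" (400x640 bool, what is visible of it).
- manip.tip_of(camera, name): "location" ([x, y, z] in m, in world coordinates, good to about 4 mm: a listed point, or the origin of a listed thing).
The state is a dict: "time": time; "qpos": joint angles; "qd": joint speeds; "effort": joint torques, N m; "position": TCP position; "tool_rot": TCP orientation; "ft_force": force on the tool from outside, world axes, zero at the start; "ft_torque": the same for the moment, N m; "finger_gap": finger opening in m; "grasp_force": force on a finger pad.
Only numpy, scipy, OpenCV 4.12 (cv2) and the standard library are available. Lean on these libraries where they do the work, as an engineer would, in place of code of your own. Each camera call takes 0.05 s, during which the arm holds its last target. There are 200 camera calls.

### The job

Mount the fume-extraction nozzle on the sloping bench bracket: lay its tube in the saddle with the hood pointing down the slope and its wide mouth level, and slide it down until its thick damper ring meets the saddle. Then take the U-bolt that fits the tube off the solder stand and pass both its legs around the tube and down through the two bracket holes until the bend rests on the tube, ready for the nuts, and let go. Leave the smaller U-bolt hanging and the other things on the bench where they are.

Things in the scene. Friction and masses are not known exactly. Their poses are not given: they have to be found in the camera images.
- bracket: Grey steel bench bracket fixed to the bench, carrying the saddle: foot 120 x 90 x 8 mm and a pillar 22 mm wide across; only the pillar is below the saddle, so the space under its holes is free. Two wing nuts for later lie on the foot. Origin on the bench under the saddle's origin; x is the horizontal direction in which the saddle rises, roughly to the robot's left (+y)
- saddle: Sloping cast head of the bracket: block 50 (x) x 80 (y) x 20 mm with a V-groove rest along x. Origin on the axis of the seated tube, midway between the two holes, 150 mm above the bench. x uphill along the tube, 30 deg above level; z square to the block, 30 deg from vertical, leaning downhill. V rest x -25 to 25, y -16 to 16, lips at z -9; block top face z -26, underside z -46 mm
- hole_a (a point): Centre of the mouth of one plain round hole, 11.5 mm wide, through the 20 mm block parallel to the saddle's z: at x 0, y +23, z -26 mm of the saddle
- hole_b (a point): The same for the other hole, at x 0, y -23, z -26 mm of the saddle; the holes are 46 mm apart
- nozzle: Fume nozzle 200 mm long, 0.22 to 0.35 kg, loose, first lying level on the bench: 32 mm aluminium tube, black box hood at one end, thick steel ring near the tail. Origin on the tube axis, near the balance point, 22 mm above the bench; x to the tail, y across, z up. Bare tube x -66 to 25, ring (44 mm wide) 25 to 49, bare tail 49 to 85 mm. Seated, its origin and axes coincide with the saddle's
- damper (a point): Centre of the steel damper ring's hood-side face, at x +25 mm of the nozzle; seated, this face is against the uphill end of the V rest and stops the tube from sliding down
- hood (a point): Centre of the hood's mouth, on the tube axis at x -115 mm of the nozzle. The hood is 39 mm long, 90 mm wide (y), 44 mm high (z), with a 10 mm cone behind it, to x -66 mm
- ubolt: Larger steel U-bolt, 0.09 to 0.14 kg, loose, hung by its bend on the stand's spindle, legs down. Round bar 8 mm, 38 mm wide inside, 54 outside, legs 46 mm apart, round leg ends. Origin inside the bend at its top; z up, y from leg to leg, x square to its plane. Top at z +8, straight legs from z -19 to -85 mm. Fully home its origin is at z +16 mm of the saddle, its y along the saddle's y
- ubolt_small: Smaller U-bolt, too narrow for the tube, to be left hanging: bar 6 mm, 22 mm wide inside, 34 outside, legs to z -62 mm; origin and axes as for the larger one. It hangs on the same spindle 70 to 90 mm from the larger one, on either side of it
- stand: Solder reel stand, fixed: base 250 x 70 x 10 mm, uprights 137 mm high at x -120 and 120, a 10 mm spindle along x at 125 mm height, a 52 mm reel on it from x 70 to 110 mm. Origin under the centre of the base. The U-bolts hang between x -65 and 25 mm, their y along the stand's y
- board: Bystander: blue circuit board 150 x 190 x 6 mm with parts up to 18 mm high, lying flat; origin under its centre
- mouse: Bystander: black computer mouse 105 x 58 x 35 mm; origin under its centre
- reel: Bystander: loose solder reel, 56 mm diameter, 38 mm high, standing on its flange; origin under its centre
- flux: Bystander: blue bottle, 42 mm diameter, 110 mm high, upright; origin under its centre
- driver: Bystander: screwdriver 170 mm long, lying along its x; origin under its middle
- cutters: Bystander: side cutters about 150 mm long along x, 12 mm high, lying flat; origin under the middle
- meter: Bystander: dark multimeter 160 x 80 x 45 mm lying on its back; origin under its centre
Mind the look-alikes: they are no part of the job. Leave any turquoise look-alike of the ubolt alone. What is shaped like the nozzle but red is not meant.

How it is judged:
On the way:
1. the nozzle rests in the saddle, hood downhill, mouth level, damper ring against the saddle (x of nozzle in the frame of saddle between -0.004 and 0.006 m and y of nozzle in the frame of saddle between -0.004 and 0.004 m and z of nozzle in the frame of saddle between -0.004 and 0.004 m and angle between the x axis of nozzle and the x axis of saddle, either way round below 0.1 rad and angle between the y axis of nozzle and the y axis of saddle, either way round below 0.25 rad and x of hood in the frame of saddle below -0.08 m), for 0.2 s.
At the end, for the whole second after the job is handed in: Nozzle in the saddle: -4 to +6 mm along, within 4 mm across and in height, 0.1 rad along the groove, mouth level to 0.25 rad, hood downhill. Larger U-bolt home: origin 10 to 21 mm above the saddle's on z, within 12 mm on x, 6 mm on y, 0.22 rad on z, 0.2 rad on y. Both at rest (20 mm/s) (all of step 1 and x of ubolt in the frame of saddle between -0.012 and 0.012 m and y of ubolt in the frame of saddle between -0.006 and 0.006 m and z of ubolt in the frame of saddle between 0.01 and 0.021 m and angle between the z axis of ubolt and the z axis of saddle, either way round below 0.22 rad and angle between the y axis of ubolt and the y axis of saddle, either way round below 0.2 rad and linear speed of each of nozzle, ubolt below 0.02 m/s); the robot touches nothing.
It fails at once if the smaller U-bolt is moved more than 30 mm from where it hangs (distance of ubolt_small from where it was at the start of the episode above 0.03 m).
It fails at once if one of the bystanders (board, mouse, reel, bottle, screwdriver, cutters, multimeter) is moved more than 30 mm (distance of any of board, mouse, reel, flux, driver, cutters, meter from where it was at the start of the episode above 0.03 m).
It also fails if it takes over 58 s, if anything falls off the work surface, if the arm or the gripper's body presses on something with over 40 N, if the wrist force passes 120 N, or if a joint passes its speed limit or range.

## Working session

There is one attempt and no reset: what is moved stays moved. The work goes in short steps, Python scripts to look and compute and a tool call to move; the robot and the scene stay as the last step left them, time stands still between calls to the robot, and variables do not carry over. Pictures are saved under pics/ and viewed, at most 10 in all, crops included, and the job is handed in when it is done.

Besides the shell and the picture viewer there is one more tool, called after ">>>" by a JSON object that holds its "fn" and its "kwargs". arm_command: Moves the arm, as the interface text tells. Its arguments: {"type":"object","properties":{"deltas":{"type":"array","items":{"type":"array","items":{"type":"number"}}},"newtons":{"type":"number"}},"required":["deltas"]}

```bash
mkdir -p pics; ls; python3 - <<'E'
from cell import manip
import cv2
for c in ["scene","top"]:
    im=manip.snapshot(c); cv2.imwrite(f"pics/{c}0.png",im[:,:,::-1])
    for n in ["saddle","hole_a","hole_b","nozzle","damper","hood","ubolt","ubolt_small","stand","bracket","board","mouse","reel","flux","driver","cutters","meter"]:
        r=manip.tip_of(c,n)
        print(c,n,[([round(float(v),3) for v in d["location"]],round(d["confidence"],2)) for d in r[:3]])
s=manip.state();print(s)
for c in ["scene","top","wrist"]:
    p=manip.camera_params(c);print(c,p)
E
```

```text
pics
scene saddle [([0.662, -0.04, 0.153], 0.76), ([0.429, 0.013, 0.023], 0.41)]
scene hole_a [([0.678, -0.03, 0.127], 0.72), ([0.638, -0.035, 0.123], 0.63)]
scene hole_b [([0.678, -0.03, 0.127], 0.72), ([0.638, -0.035, 0.123], 0.63)]
scene nozzle [([0.716, -0.364, 0.002], 0.67), ([0.141, -0.297, 0.021], 0.6), ([0.433, 0.011, 0.019], 0.59)]
scene damper [([0.12, -0.288, 0.022], 0.94), ([0.425, 0.038, 0.024], 0.86)]
scene hood [([0.459, -0.097, 0.021], 0.75), ([0.255, -0.33, 0.025], 0.72), ([0.431, 0.011, 0.022], 0.64)]
scene ubolt [([0.473, 0.282, 0.127], 0.45), ([0.33, 0.32, 0.084], 0.43)]
scene ubolt_small [([0.545, 0.321, 0.129], 0.55)]
scene stand [([0.522, 0.311, 0.002], 0.81)]
scene bracket [([0.661, -0.048, -0.0], 0.75)]
scene board [([0.559, -0.294, -0.002], 0.81)]
scene mouse [([0.397, -0.318, 0.003], 0.93), ([0.66, -0.043, 0.155], 0.73)]
scene reel [([0.783, -0.103, -0.001], 0.66), ([0.545, 0.325, 0.124], 0.3)]
scene flux [([0.7, -0.197, 0.0], 0.59), ([0.638, -0.034, 0.128], 0.26)]
scene driver [([0.593, 0.176, 0.001], 0.56)]
scene cutters [([0.76, 0.131, 0.001], 0.59), ([0
[... 2542 characters left out ...]
.00504696],
       [ 0.00207536,  0.22609396,  0.97410329,  1.66164734],
       [ 0.        ,  0.        ,  0.        ,  1.        ]])}
wrist {'camera_matrix': array([[325.43704455,   0.        , 324.86275288],
       [  0.        , 325.43704455, 203.47923872],
       [  0.        ,   0.        ,   1.        ]]), 'k1': -0.04120603634399912, 'cam_to_world': array([[ 3.36389824e-01, -8.91688515e-01, -3.02875352e-01,
         1.32974651e-01],
       [ 9.41722471e-01,  3.18236551e-01,  1.09015072e-01,
         6.16885771e-01],
       [-8.21480274e-04, -3.21896086e-01,  9.46774649e-01,
         3.74388276e-01],
       [ 0.00000000e+00,  0.00000000e+00,  0.00000000e+00,
         1.00000000e+00]])}
```

```bash
python3 - <<'E'
import cv2
a=cv2.imread("pics/scene0.png");b=cv2.imread("pics/top0.png")
cv2.imwrite("pics/s1.png",a)
cv2.imwrite("pics/t1.png",b)
E
```

```text
(no output)
```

View pics/scene0.png

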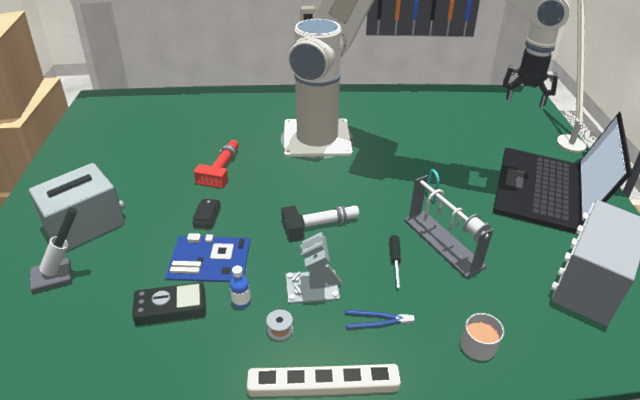

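View pics/top0.png

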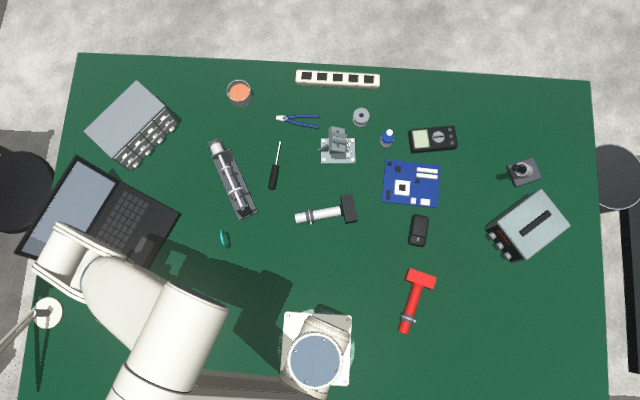

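Scene picture: nozzle at (320,218), bracket at (312,270), stand at (445,225), red look-alike nozzle at (220,165), turquoise look-alike at (433,178). I'll enlarge the stand to tell the U-bolts apart.

```bash
cat > h.py <<'E'
import numpy as np, cv2
from scipy.spatial.transform import Rotation as Ro
from cell import manip
def px(cam,pts,P=None):
    P=P or manip.camera_params(cam); T=np.linalg.inv(P["cam_to_world"])
    p=np.c_[np.atleast_2d(pts),np.ones(len(np.atleast_2d(pts)))]@T.T
    a=np.c_[p[:,0]/-p[:,2],-p[:,1]/-p[:,2]]; a*=1+P["k1"]*(a**2).sum(1,keepdims=True)
    K=P["camera_matrix"]; return a@K[:2,:2].T+K[:2,2]
def world(cam,uv,z,P=None):
    P=P or manip.camera_params(cam); K=P["camera_matrix"]
    a=cv2.undistortPoints(np.array(uv,float).reshape(-1,1,2),K,np.array([P["k1"],0,0,0.])).reshape(-1,2)
    d=np.c_[a[:,0],-a[:,1],-np.ones(len(a))]@P["cam_to_world"][:3,:3].T; o=P["cam_to_world"][:3,3]
    return o+d*((z-o[2])/d[:,2])[:,None]
def tool(xdir,zdir):
    z=np.array(zdir,float);z/=np.linalg.norm(z);x=np.array(xdir,float);x-=z*(x@z);x/=np.linalg.norm(x)
    return np.c_[x,np.cross(z,x),z]
def delta(grasp,R,name=""):
    s=manip.state();R0=Ro.from_quat(s["tool_rot"]).as_matrix()
    t=np.array(grasp)-0.155*R[:,2]
    rv=Ro.from_matrix(R0.T@R).as_rotvec(); d=R0.T@(t-s["position"])
    print(name,"delta",np.round(rv,3).tolist(),np.round(d,4).tolist(),"rows>=",round(max(np.degrees(np.linalg.norm(rv))/10.7,np.linalg.norm(d)/.0625),1))
def find(cam,names,f="tip_of"):
    for n in names:
        r=getattr(manip,f)(cam,n)
        print(cam,n,[(np.round(d["location"],4).tolist(),round(d["confidence"],2)) for d in r[:3]])
E
python3 - <<'E'
from h import *
im=cv2.imread("pics/scene0.png")[160:280,380:510]
cv2.imwrite("pics/stand.png",cv2.resize(im,None,fx=5,fy=5,interpolation=cv2.INTER_CUBIC))
R=tool([-.24,.97,0],[0,0,-1])
delta([.444,-.034,.20],R,"hover nozzle")
E
```

```text
hover nozzle delta [0.0, -0.0, 0.985] [-0.4296, -0.5078, 0.0497] rows>= 10.7
```

View pics/stand.png

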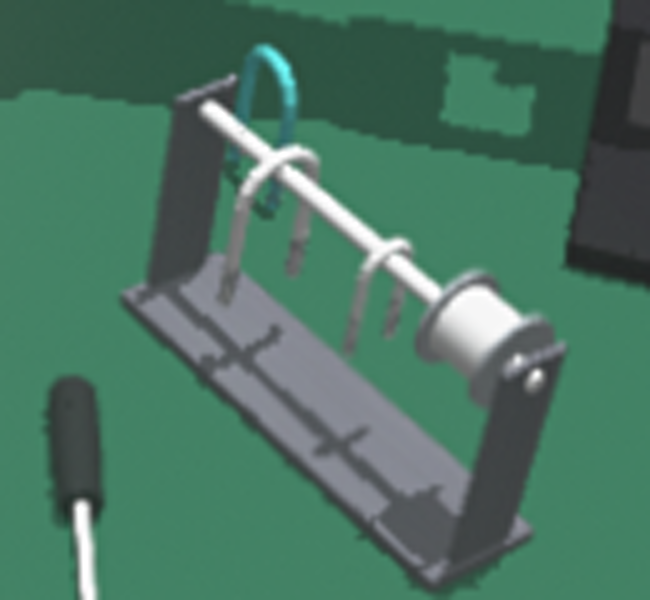

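The larger U-bolt is on the far end of the spindle, at about crop (270,200). The small one is at (380,290), and the turquoise look-alike stands behind the stand. Next I'll go over the nozzle.

>>> {"fn": "arm_command", "kwargs": {"deltas": [[0, 0, 0.16, -0.04, -0.04, 0, 0], [0, 0, 0.33, -0.09, -0.09, 0, 0], [0, 0, 0.5, -0.14, -0.15, 0, 0], [0, 0, 0.66, -0.18, -0.21, 0, 0], [0, 0, 0.82, -0.22, -0.26, 0, 0], [0, 0, 0.985, -0.26, -0.31, 0, 0], [0, 0, 0.985, -0.3, -0.355, 0, 0], [0, 0, 0.985, -0.34, -0.4, 0, 0], [0, 0, 0.985, -0.38, -0.45, 0, 0], [0, 0, 0.985, -0.43, -0.508, 0.02, 0], [0, 0, 0.985, -0.43, -0.508, 0.05, 0], [0, 0, 0.985, -0.43, -0.508, 0.05, 0]]}}

```text
time: 3.3
position: [0.4443, -0.0369, 0.3526]
tool_rot: [0.618, 0.786, -0.001, -0.002]
ft_force: [-1.2, 0.4, 0.3]
finger_gap: 0.0854
grasp_force: 0.0
```

```bash
python3 - <<'E'
from h import *
im=manip.snapshot("wrist");P=manip.camera_params("wrist")
cv2.imwrite("pics/w1.png",im[:,:,::-1])
find("wrist",["nozzle","damper","hood","saddle","hole_a","bracket"])
s=manip.state();print(s["time"],s["position"],s["qpos"].round(3))
manip.snapshot("top");manip.snapshot("scene")
find("top",["nozzle","damper","hood","hole_a","saddle"]);find("scene",["nozzle","damper","hood","hole_a","saddle"])
E
```

```text
wrist nozzle [([0.145, -0.2949, 0.0188], 0.75), ([0.4334, 0.0076, 0.0216], 0.71)]
wrist damper [([0.4235, 0.0359, 0.0182], 0.92), ([0.1228, -0.2918, 0.0214], 0.66), ([0.6587, -0.0453, -0.0017], 0.48)]
wrist hood [([0.4617, -0.1004, 0.0227], 0.86), ([0.4268, 0.0383, 0.0215], 0.68)]
wrist saddle [([0.6547, -0.0432, 0.1509], 0.65)]
wrist hole_a [([0.6366, -0.0358, 0.124], 0.79), ([0.6555, -0.0441, 0.1523], 0.65)]
wrist bracket [([0.6567, -0.0483, -0.0028], 0.73)]
3.65 [ 0.44427925 -0.033353    0.35557367] [-0.102  0.234  2.054  0.     0.852 -0.347]
top nozzle [([0.1483, -0.292, 0.0227], 0.61)]
top damper [([0.1227, -0.2884, 0.0215], 0.65), ([0.4199, 0.0362, 0.0282], 0.44), ([0.6826, -0.0312, 0.1264], 0.36)]
top hood [([0.2504, -0.328, 0.0284], 0.97)]
top hole_a [([0.6798, -0.0309, 0.1271], 0.6), ([0.6596, -0.0498, 0.1537], 0.21)]
top saddle [([0.6594, -0.0473, 0.1518], 0.86)]
scene nozzle [([0.1419, -0.2925, 0.0198], 0.74)]
scene damper [([0.4266, 0.0337, 0.0237], 0.87), ([0.1202, -0.2862, 0.0242], 0.76), ([0.763, 0.1339, 0.0042], 0.24)]
scene hood [([0.4601, -0.096, 0.0198], 0.91), ([0.2542, -0.3294, 0.0233], 0.78)]
scene hole_a [([0.6774, -0.0294, 0.1289], 0.81), ([0.6383, -0.0342, 0.1261], 0.62)]
scene saddle [([0.6578, -0.0415, 0.1517], 0.89), ([0.4298, 0.0122, 0.0238], 0.21)]
```

View pics/w1.png

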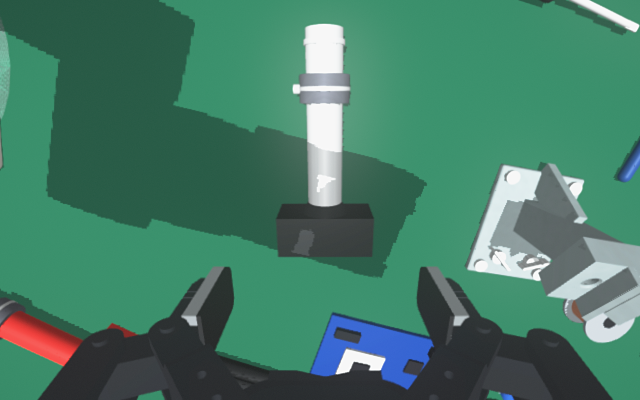

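Wrist picture: the nozzle is upright in the frame, its tube centre running from (325,205) to (323,28), the ring at y≈88 and the hood at (325,230). The bracket is at right, around (580,230). Next I'll check the axis by pixels.

```bash
python3 - <<'E'
from h import *
im=cv2.imread("pics/w1.png");P=manip.camera_params("wrist")
hsv=cv2.cvtColor(im,cv2.COLOR_BGR2HSV)
m=(hsv[:,:,1]<40)&(hsv[:,:,2]>110)
pts=[]
for v in (45,60,115,130,150,170,190):
    u=np.where(m[v,285:370])[0]+285; print(v,u.min(),u.max()); pts.append(((u.min()+u.max())/2,v))
W=world("wrist",pts,.024,P)[:,:2];print(W.round(4).tolist())
c=W.mean(0);d=np.linalg.svd(W-c)[2][0];d*=np.sign(d[1]);print("axis",d,"x at y=.0115",c+d*(.0115-c[1])/d[1])
g=c+d*(.0115-c[1])/d[1]-.046*d; print("grasp",g)
print("ring hood face/tail face",world("wrist",[(324,104),(324,73)],.03,P).round(4).tolist())
R=tool([d[0],d[1],0],[0,0,-1]); 
for z in (.06,.022): delta([*g,z],R)
print(manip.state()["position"])
E
```

```text
45 304 344
60 306 342
115 307 342
130 307 342
150 307 342
170 308 341
190 308 341
[[0.4152, 0.084], [0.418, 0.0726], [0.4294, 0.0283], [0.4326, 0.0154], [0.4369, -0.0023], [0.4415, -0.0206], [0.4462, -0.0397]]
axis [-0.24362882  0.96986855] x at y=.0115 [0.43343992 0.0115    ]
grasp [ 0.44464685 -0.03311395]
ring hood face/tail face [[0.4267, 0.0375, 0.03], [0.4206, 0.0621, 0.03]]
 delta [-0.0, -0.0, -0.003] [0.0011, 0.0007, 0.1397] rows>= 2.2
 delta [-0.0, -0.0, -0.003] [0.0011, 0.0007, 0.1777] rows>= 2.8
[ 0.44429094 -0.03438445  0.35469333]
```

>>> {"fn": "arm_command", "kwargs": {"deltas": [[0, 0, 0, 0.001, 0.001, 0.06, 0], [0, 0, 0, 0.001, 0.001, 0.12, 0], [0, 0, 0, 0.001, 0.001, 0.16, 0], [0, 0, 0, 0.001, 0.001, 0.175, 0], [0, 0, 0, 0.001, 0.001, 0.175, 0], [0, 0, 0, 0.001, 0.001, 0.175, 1], [0, 0, 0, 0.001, 0.001, 0.175, 1], [0, 0, 0, 0.001, 0.001, 0.175, 1], [0, 0, 0, 0.001, 0.001, 0.175, 1], [0, 0, 0, 0.001, 0.001, 0.175, 1], [0, 0, 0, 0.001, 0.001, 0.175, 1]], "newtons": 70}}

```text
time: 5.62
position: [0.4453, -0.0331, 0.181]
tool_rot: [0.616, 0.788, 0.0, 0.001]
ft_force: [-2.8, 0.3, 13.6]
finger_gap: 0.0297
grasp_force: 67.8
```

```bash
python3 - <<'E'
from h import *
# saddle estimate from picture w1 pose unknown now; target: saddle origin S, heading h
S=np.array([.659,-.0445,.150]);yaw=np.radians(90-4)
h=np.array([np.cos(yaw),np.sin(yaw),0]);c,s=np.cos(np.pi/6),np.sin(np.pi/6)
x=c*h+[0,0,s];z=-s*h+np.array([0,0,c])
st=manip.state();R0=Ro.from_quat(st["tool_rot"]).as_matrix()
print(st["time"],st["finger_gap"],st["grasp_force"],st["position"])
delta([.4446,-.033,.24],R0,"lift")
R=tool(x,-z)
delta(S-.046*x+.10*z+.03*x,R,"hover")
E
```

```text
5.625 0.029713466360617474 67.82319188117981 [ 0.44526256 -0.0331454   0.18099439]
lift delta [0.0, 0.0, 0.0] [0.0003, -0.0005, -0.214] rows>= 3.4
hover delta [-0.081, 0.52, 0.307] [-0.1973, 0.1612, -0.1815] rows>= 5.0
```

>>> {"fn": "arm_command", "kwargs": {"deltas": [[0, 0, 0, 0, 0, -0.03, 1], [0, 0, 0, 0, 0, -0.09, 1], [0, 0, 0, 0, 0, -0.15, 1], [0, 0, 0, 0, 0, -0.2, 1], [-0.016, 0.104, 0.061, -0.04, 0.03, -0.2, 1], [-0.032, 0.208, 0.123, -0.08, 0.065, -0.2, 1], [-0.048, 0.312, 0.184, -0.12, 0.095, -0.2, 1], [-0.064, 0.416, 0.246, -0.16, 0.13, -0.2, 1], [-0.081, 0.52, 0.307, -0.197, 0.161, -0.19, 1], [-0.081, 0.52, 0.307, -0.197, 0.161, -0.182, 1], [-0.081, 0.52, 0.307, -0.197, 0.161, -0.182, 1]]}}

```text
time: 7.0
position: [0.6477, -0.1854, 0.3601]
tool_rot: [0.707, 0.658, 0.188, -0.178]
ft_force: [-0.0, 0.2, -2.9]
finger_gap: 0.0299
grasp_force: 70.1
```

```bash
python3 - <<'E'
from h import *
s=manip.state();print(s["time"],s["position"],s["qpos"].round(2),s["finger_gap"])
# foot edge in w1
Pn=manip.camera_params("wrist");R=Ro.from_quat(s["tool_rot"]).as_matrix()
C=np.eye(4);T=np.eye(4);T[:3,:3]=R;T[:3,3]=s["position"];C=np.linalg.inv(T)@Pn["cam_to_world"]
np.save("hand.npy",C)
T1=np.eye(4);T1[:3,:3]=tool([-.244+.97*.003,.97,0],[0,0,-1]);T1[:3,3]=[.4443,-.0334,.3555]
P1=dict(Pn);P1["cam_to_world"]=T1@C
W=world("wrist",[(503,165),(583,182),(469,270)],.008,P1)[:,:2];print(W.round(4).tolist())
for i in (1,2): print(np.degrees(np.arctan2(*(W[i]-W[0])[::-1])),np.linalg.norm(W[i]-W[0]))
im=manip.snapshot("wrist");cv2.imwrite("pics/w2.png",im[:,:,::-1])
find("wrist",["saddle","hole_a","damper"])
a=manip.snapshot("top");b=manip.snapshot("scene")
find("top",["saddle","hole_a"]);find("scene",["saddle","hole_a","hood","damper"])
cv2.imwrite("pics/s2.png",np.hstack([cv2.resize(a[110:190,290:390,::-1],None,fx=4,fy=4),cv2.resize(b[190:310,270:370,::-1],None,fx=4,fy=4)[:320]]))
E
```

```text
7.0 [ 0.64770376 -0.18538117  0.36014903] [-0.39  0.58  1.52  0.52  1.27 -0.53] 0.029902719246839866
[[0.6145, 0.0257], [0.7046, 0.0302], [0.6264, -0.0942]]
2.921828887363919 0.09020280600004443
-84.32660543407425 0.12048849916933062
wrist saddle [([0.783, -0.1093, 0.0022], 0.23)]
wrist hole_a [([0.685, -0.0271, 0.1295], 0.6)]
wrist damper [([0.6569, -0.043, 0.2559], 0.88)]
top saddle [([0.66, -0.0472, 0.1513], 0.77)]
top hole_a [([0.681, -0.0303, 0.1285], 0.72), ([0.6379, -0.0351, 0.1249], 0.69)]
scene saddle [([0.6579, -0.048, 0.1525], 0.68)]
scene hole_a [([0.6792, -0.0268, 0.1318], 0.82), ([0.6368, -0.0315, 0.1254], 0.57)]
scene hood [([0.2584, -0.3301, 0.0238], 0.85), ([0.6548, -0.1617, 0.19], 0.83)]
scene damper [([0.6582, -0.0435, 0.2601], 0.98)]
```

View pics/w2.png

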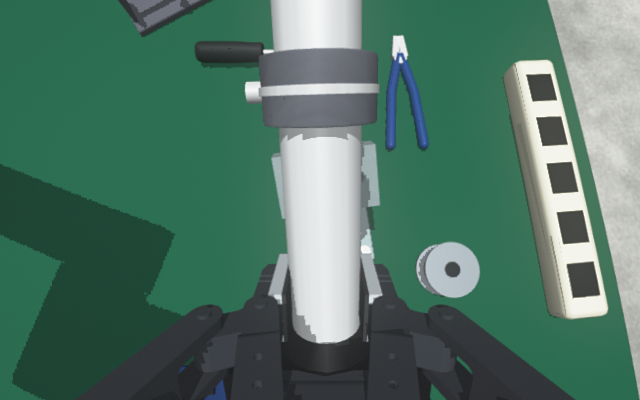

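View pics/s2.png

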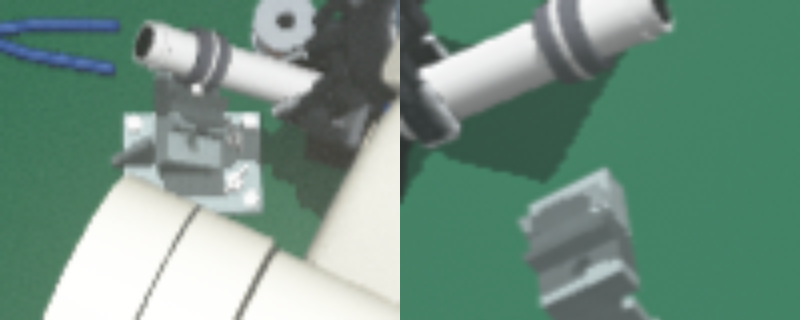

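Wrist picture: the nozzle is held with its ring at (319,88). It is turned slightly in the hand, with the tube centre going from (317,20) to (326,330). The saddle is below at (325,180). The side views show the nozzle clear above the saddle, and the foot edges give a bracket heading of about 95°.

```bash
cat > sad.py <<'E'
from h import *
S=np.array([.6595,-.0446,.150]);yaw=np.radians(95)
h=np.array([np.cos(yaw),np.sin(yaw),0]);c,s_=np.cos(np.pi/6),np.sin(np.pi/6)
x=c*h+[0,0,s_];z=-s_*h+np.array([0,0,c]);y=np.cross(z,x);Rs=np.c_[x,y,z]
E
python3 - <<'E'
from sad import *
s=manip.state();R0=Ro.from_quat(s["tool_rot"]).as_matrix();g=s["position"]+.155*R0[:,2]
C=np.load("hand.npy")
for p in ([.6569,-.043,.2559],[.6582,-.0435,.2601]): print("damper in tool", R0.T@(p-s["position"]))
im=cv2.imread("pics/w2.png");hsv=cv2.cvtColor(im,cv2.COLOR_BGR2HSV);m=(hsv[:,:,1]<40)&(hsv[:,:,2]>110)
P=manip.camera_params("wrist");P["cam_to_world"]=C
pts=[]
for v in (10,30,145,180,210,240):
    r=np.where(m[v,265:378])[0]+265;print(v,r.min(),r.max())
for v,l,r in ((20,272.5,362),(140,282,363),(300,296,359),(88,260,378)): pts.append(((l+r)/2,v))
print(world("wrist",pts,.155,P).round(4))
print("tube ends tool:",world("wrist",[(319,50),(319,126)],.14,P).round(4))
R=tool(x,-z)
delta(S-.046*x+.03*x+.06*z,R,"a")
E
```

```text
damper in tool [ 0.07053493 -0.00173998  0.16318285]
damper in tool [ 0.07228498 -0.00041247  0.15934162]
10 271 361
30 273 361
145 280 374
180 276 377
210 281 365
240 287 371
[[ 1.074e-01 -1.800e-03  1.550e-01]
 [ 6.650e-02 -1.000e-04  1.550e-01]
 [-4.900e-03  2.000e-03  1.550e-01]
 [ 8.520e-02 -1.300e-03  1.550e-01]]
tube ends tool: [[ 0.0961 -0.001   0.14  ]
 [ 0.0731 -0.0011  0.14  ]]
a delta [0.078, -0.001, -0.137] [0.0017, 0.02, 0.0399] rows>= 0.8
```

```bash
python3 - <<'E'
from sad import *
d=.015; xx=x-d*y  # tool y=-y_s ; nozzle x in tool=(1,-d): tool x = xn + d*ytool = x - d*y
R=tool(xx,-z)
for o,zz in ((.007,.05),(.007,.014),(.007,.004),(-.001,.004)): delta(S+(-.046+o)*x+zz*z,R,(o,zz))
E
```

```text
(0.007, 0.05) delta [0.078, -0.001, -0.122] [-0.0211, 0.0224, 0.05] rows>= 0.9
(0.007, 0.014) delta [0.078, -0.001, -0.122] [-0.0213, 0.0196, 0.0859] rows>= 1.4
(0.007, 0.004) delta [0.078, -0.001, -0.122] [-0.0214, 0.0188, 0.0958] rows>= 1.6
(-0.001, 0.004) delta [0.078, -0.001, -0.122] [-0.0293, 0.0199, 0.0959] rows>= 1.6
```

Go down to 10 mm above the seat, then check.

>>> {"fn": "arm_command", "kwargs": {"deltas": [[0.04, 0, -0.06, -0.011, 0.011, 0.0, 1], [0.078, 0, -0.122, -0.021, 0.0225, 0.02, 1], [0.078, 0, -0.122, -0.021, 0.0225, 0.05, 1], [0.078, 0, -0.122, -0.021, 0.021, 0.07, 1], [0.078, 0, -0.122, -0.021, 0.0195, 0.085, 1], [0.078, 0, -0.122, -0.021, 0.0195, 0.085, 1]]}}

```text
time: 8.35
position: [0.6694, -0.162, 0.2768]
tool_rot: [0.658, 0.707, 0.173, -0.193]
ft_force: [-0.0, -0.6, -3.3]
finger_gap: 0.0298
grasp_force: 70.2
```

```bash
python3 - <<'E'
from sad import *
s=manip.state();g=s["position"]+.155*Ro.from_quat(s["tool_rot"]).as_matrix()[:,2];print(s["time"],s["ft_force"],(Rs.T@(g-S)).round(4))
b=manip.snapshot("scene");find("scene",["hood","damper","nozzle"])
w=manip.snapshot("wrist");find("wrist",["damper"])
R=Ro.from_quat(s["tool_rot"]).as_matrix()
cv2.imwrite("pics/s3.png",np.hstack([cv2.resize(b[190:310,250:370,::-1],None,fx=4,fy=4,interpolation=cv2.INTER_CUBIC)[:400],w[:400:,220:440,::-1]]))
E
```

```text
8.35 [-0.02250239 -0.605547   -3.33944012] [-0.0384  0.0007  0.0137]
scene hood [([0.6664, -0.1355, 0.1035], 0.93), ([0.2566, -0.3306, 0.0242], 0.55)]
scene damper [([0.6571, -0.0225, 0.1777], 0.7)]
scene nozzle [([0.6585, -0.0406, 0.1588], 0.94), ([0.7797, -0.1047, 0.0003], 0.55)]
wrist damper [([0.659, -0.0191, 0.1749], 0.93)]
```

View pics/s3.png

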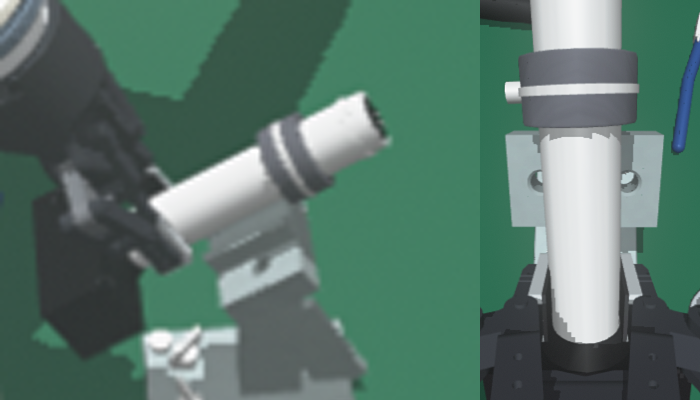

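The nozzle sits squarely over the block, about 1 mm left of its centre and turned about 0.02 rad. The holes show at (537,181) and (631,181), and the ring is uphill of the block. I'll lower it and slide it down.

>>> {"fn": "arm_command", "kwargs": {"deltas": [[0, 0, 0.02, 0, 0, 0.004, 1], [0, 0, 0.02, 0, 0, 0.007, 1], [0, 0, 0.02, 0, 0, 0.01, 1], [0, 0, 0.02, 0, 0, 0.01, 1]]}}

```text
time: 9.15
position: [0.6695, -0.1576, 0.269]
tool_rot: [0.665, 0.7, 0.172, -0.194]
ft_force: [0.3, -0.6, -1.7]
finger_gap: 0.0297
grasp_force: 70.5
```

```bash
python3 - <<'E'
from sad import *
s=manip.state();g=s["position"]+.155*Ro.from_quat(s["tool_rot"]).as_matrix()[:,2];print(s["time"],(Rs.T@s["ft_force"]).round(1),(Rs.T@s["ft_torque"]).round(2),(Rs.T@(g-S)).round(4))
E
```

```text
9.15 [-1.4 -0.3 -1.1] [-0.05  0.48 -0.08] [-0.0386 -0.0001  0.0048]
```

>>> {"fn": "arm_command", "kwargs": {"deltas": [[0, 0, 0, 0, 0, 0.002, 1], [0, 0, 0, -0.002, 0, 0.003, 1], [0, 0, 0, -0.004, 0, 0.003, 1], [0, 0, 0, -0.006, 0, 0.003, 1], [0, 0, 0, -0.008, 0, 0.003, 1]]}}

```text
time: 9.78
position: [0.6698, -0.1625, 0.2648]
tool_rot: [0.664, 0.7, 0.173, -0.195]
ft_force: [-2.9, 2.5, 12.5]
finger_gap: 0.0301
grasp_force: 71.8
```

```bash
python3 - <<'E'
from sad import *
s=manip.state();g=s["position"]+.155*Ro.from_quat(s["tool_rot"]).as_matrix()[:,2];print(s["time"],(Rs.T@s["ft_force"]).round(1),(Rs.T@s["ft_torque"]).round(2),(Rs.T@(g-S)).round(4))
w=manip.snapshot("wrist");find("wrist",["damper"])
b=manip.snapshot("scene");find("scene",["damper","nozzle","hood"])
cv2.imwrite("pics/s4.png",np.hstack([cv2.resize(b[190:310,250:370,::-1],None,fx=4,fy=4,interpolation=cv2.INTER_CUBIC)[:400],w[:400:,220:440,::-1]]))
E
```

```text
9.775 [8.6 2.7 9.5] [ 0.44 -1.34  0.07] [-0.0444 -0.0001  0.0036]
wrist damper [([0.6581, -0.0202, 0.1645], 0.74)]
scene damper [([0.6598, -0.0214, 0.1667], 0.6), ([0.521, 0.3101, 0.0036], 0.27)]
scene nozzle [([0.6597, -0.0427, 0.1505], 0.61)]
scene hood [([0.6691, -0.1372, 0.0921], 0.81), ([0.6753, -0.0298, 0.1293], 0.16)]
```

View pics/s4.png

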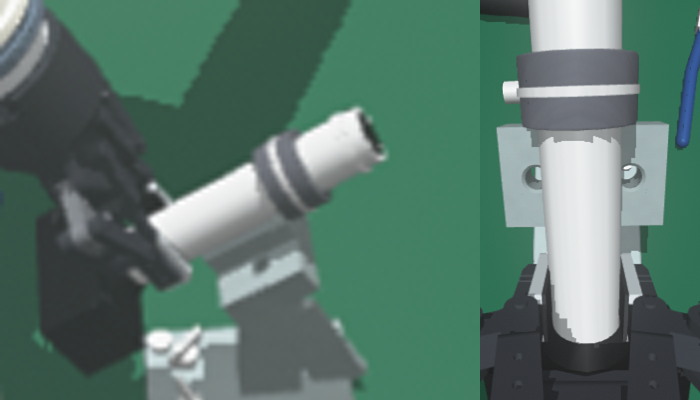

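Force shows seat contact in both directions. I'll nudge down a little more to confirm the ring stop, then release.

>>> {"fn": "arm_command", "kwargs": {"deltas": [[0, 0, 0, -0.002, 0, 0, 1], [0, 0, 0, -0.002, 0, 0, 1]]}}

```text
time: 10.32
position: [0.6699, -0.1644, 0.2636]
tool_rot: [0.664, 0.7, 0.173, -0.195]
ft_force: [-3.2, 1.4, 11.4]
finger_gap: 0.0301
grasp_force: 71.8
```

```bash
python3 - <<'E'
from sad import *
s=manip.state();g=s["position"]+.155*Ro.from_quat(s["tool_rot"]).as_matrix()[:,2];print(s["time"],(Rs.T@s["ft_force"]).round(1),(Rs.T@(g-S)).round(4))
E
```

```text
10.325 [7.2 3.1 9.1] [-0.0467 -0.0001  0.0036]
```

>>> {"fn": "arm_command", "kwargs": {"deltas": [[0, 0, 0, -0.0015, 0, 0, 1], [0, 0, 0, -0.003, 0, 0, 1], [0, 0, 0, -0.003, 0, 0, 1]]}}

```text
time: 10.7
position: [0.6701, -0.1659, 0.2626]
tool_rot: [0.664, 0.7, 0.174, -0.196]
ft_force: [-4.2, 7.4, 13.7]
finger_gap: 0.0299
grasp_force: 71.7
```

```bash
python3 - <<'E'
from sad import *
s=manip.state();g=s["position"]+.155*Ro.from_quat(s["tool_rot"]).as_matrix()[:,2];print(s["time"],(Rs.T@s["ft_force"]).round(1),(Rs.T@(g-S)).round(4))
E
```

```text
10.7 [13.6  3.5  8. ] [-0.0481 -0.0001  0.0034]
```

The stop has been reached: the x force rose while the motion stalled. Now I'll release and retract.

>>> {"fn": "arm_command", "kwargs": {"deltas": [[0, 0, 0, 0.001, 0, 0, 0.5], [0, 0, 0, 0.001, 0, 0, 0.2], [0, 0, 0, 0.001, 0, 0, 0], [0, 0, 0, 0.001, 0, -0.02, 0], [0, 0, 0, 0.001, 0, -0.07, 0], [0, 0, 0, 0.001, 0, -0.13, 0], [0, 0, 0, 0.001, 0, -0.15, 0]]}}

```text
time: 11.58
position: [0.6768, -0.2441, 0.3955]
tool_rot: [0.665, 0.701, 0.173, -0.191]
ft_force: [0.7, -0.2, -0.4]
finger_gap: 0.0853
grasp_force: 0.0
```

```bash
python3 - <<'E'
from sad import *
s=manip.state();print(s["time"],s["ft_force"].round(1))
for c in("scene","wrist"):
    im=manip.snapshot(c);cv2.imwrite(f"pics/{c}5.png",im[:,:,::-1])
    for n in("nozzle","damper","hood","saddle"):
        for d in manip.tip_of(c,n)[:2]: print(c,n,round(d["confidence"],2),"in saddle",(Rs.T@(d["location"]-S)).round(4))
# stand
sx=np.array([.88,.475,0]);sx/=np.linalg.norm(sx)
manip.snapshot("top")
find("scene",["ubolt","ubolt_small","stand"]);find("top",["ubolt","ubolt_small","stand"])
R=tool(sx,[0,0,-1]);delta([.47,.285,.30],R,"hover stand")
E
```

```text
11.575 [ 0.7 -0.2 -0.4]
scene nozzle 0.7 in saddle [-0.2428  0.5348 -0.0074]
scene damper 0.71 in saddle [-0.23    0.558  -0.0117]
scene damper 0.58 in saddle [ 0.0277 -0.0026  0.0017]
scene hood 0.67 in saddle [-0.1109  0.0014 -0.0055]
scene hood 0.61 in saddle [-0.2797  0.426   0.0129]
scene saddle 0.95 in saddle [-0.0008 -0.0002  0.0023]
wrist nozzle 0.9 in saddle [-0.0034 -0.0027  0.0016]
wrist damper 0.76 in saddle [ 0.024  -0.003  -0.0006]
wrist hood 0.76 in saddle [-0.1177  0.0019  0.0016]
scene ubolt [([0.3266, 0.3215, 0.0854], 0.52)]
scene ubolt_small [([0.4706, 0.2841, 0.1278], 0.7), ([0.5428, 0.3211, 0.1276], 0.54)]
scene stand [([0.5224, 0.3128, 0.0029], 0.71)]
top ubolt [([0.4681, 0.2845, 0.1297], 0.55), ([0.3258, 0.3192, 0.0899], 0.46)]
top ubolt_small [([0.6575, -0.0259, 0.1667], 0.72), ([0.5437, 0.3244, 0.1335], 0.52)]
top stand [([0.5243, 0.3132, -0.0], 0.88)]
hover stand delta [-0.312, -0.457, 1.1] [0.4959, -0.1773, 0.2156] rows>= 9.1
```

View pics/wrist5.png

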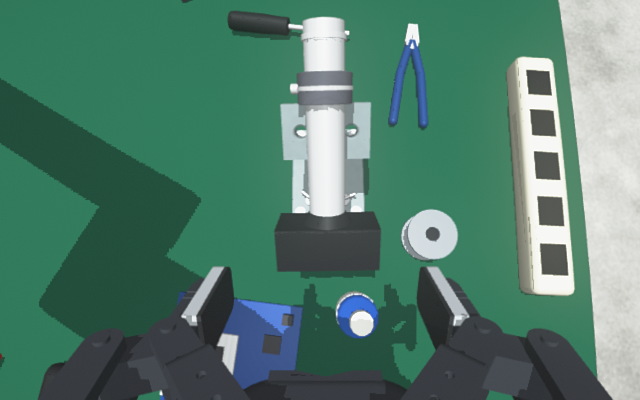

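The nozzle is seated, its ring (325,88) against the block's uphill edge. Bracket holes show at (301,131) and (352,130). I'll measure the block with these pixels, then go for the U-bolt.

```bash
python3 - <<'E'
from sad import *
P=manip.camera_params("wrist")
def plane(uv,z0):
    K=P["camera_matrix"];a=cv2.undistortPoints(np.array(uv,float).reshape(-1,1,2),K,np.array([P["k1"],0,0,0.])).reshape(-1,2)
    d=np.c_[a[:,0],-a[:,1],-np.ones(len(a))]@P["cam_to_world"][:3,:3].T@Rs;o=Rs.T@(P["cam_to_world"][:3,3]-S)
    return o+d*((z0-o[2])/d[:,2])[:,None]
im=cv2.imread("pics/wrist5.png").astype(int)
blk=(np.abs(im[:,:,1]-im[:,:,2])<40)&(im.sum(2)>330)
for v in (112,120,145,152):
    r=np.where(blk[v,270:385])[0]+270; t=plane([(r.min()-.5,v),(r.max()+.5,v)],-.026);print(v,r.min(),r.max(),(t[:,1]*1e3).round(1),"mid",(t[:,1].mean()*1e3).round(1))
for u in (288,292,362,366):
    c=np.where(blk[95:175,u])[0]+95;t=plane([(u,c.min()-.5)],-.026);print(u,c.min(),c.max(),(t[0,:2]*1e3).round(1))
for (u0,u1) in ((288,309),(345,362)):
    sub=im[120:141,u0:u1].sum(2); print(sub[::2,::2].tolist())
print(plane([(301,131),(352,130)],-.026).round(4))
E
```

```text
112 281 370 [ 36.9 -43.9] mid -3.5
120 281 369 [ 37.5 -43. ] mid -2.8
145 283 369 [ 37.3 -43.2] mid -2.9
152 283 369 [ 37.8 -43.2] mid -2.7
288 103 159 [26.  29.6]
292 103 174 [25.9 26.1]
362 102 174 [ 24.5 -36.3]
366 102 158 [ 24.4 -39.8]
[[599, 595, 590, 588, 584, 588, 588, 589, 583, 493, 618], [598, 593, 589, 589, 589, 590, 593, 591, 585, 493, 617], [593, 590, 590, 596, 587, 500, 456, 509, 584, 484, 613], [589, 589, 593, 566, 387, 324, 309, 314, 374, 463, 611], [588, 590, 588, 429, 301, 298, 297, 294, 300, 464, 609], [588, 585, 567, 376, 357, 567, 685, 670, 587, 543, 605], [588, 585, 554, 390, 490, 753, 741, 738, 733, 602, 601], [589, 584, 573, 452, 291, 674, 750, 741, 747, 605, 599], [588, 585, 590, 556, 459, 384, 447, 604, 520, 511, 596], [585, 584, 586, 587, 584, 558, 503, 515, 579, 544, 595], [582, 587, 584, 587, 588, 596, 598, 592, 579, 545, 591]]
[[403, 400, 396, 392, 541, 586, 583, 586, 587], [401, 399, 394, 390, 537, 588, 586, 587, 590], [402, 373, 320, 311, 366, 485, 590, 588, 587], [360, 312, 308, 307, 307, 341, 488, 585, 582], [357, 326, 320, 345, 366, 333, 392, 559, 581], [430, 603, 659, 743, 749, 723, 361, 553, 583], [412, 471, 532, 724, 753, 542, 413, 561, 584], [362, 380, 514, 537, 452, 390, 525, 579, 587], [389, 440, 343, 335, 423, 551, 580, 587, 586], [397, 544, 606, 605, 611, 594, 583, 583, 587], [400, 533, 588, 588, 587, 584, 582, 582, 584]]
[[ 0.0006  0.0195 -0.026 ]
 [-0.0002 -0.0271 -0.026 ]]
```

>>> {"fn": "arm_command", "kwargs": {"deltas": [[0, 0, 0, 0.01, 0, -0.03, 0], [0, 0, 0, 0.03, -0.01, -0.04, 0], [-0.05, -0.07, 0.16, 0.08, -0.03, -0.02, 0], [-0.09, -0.13, 0.32, 0.13, -0.05, 0.02, 0], [-0.13, -0.2, 0.48, 0.18, -0.07, 0.06, 0], [-0.18, -0.26, 0.64, 0.24, -0.09, 0.1, 0], [-0.22, -0.33, 0.8, 0.3, -0.11, 0.13, 0], [-0.27, -0.39, 0.95, 0.36, -0.13, 0.16, 0], [-0.312, -0.457, 1.1, 0.42, -0.15, 0.19, 0], [-0.312, -0.457, 1.1, 0.47, -0.17, 0.21, 0], [-0.312, -0.457, 1.1, 0.496, -0.177, 0.216, 0], [-0.312, -0.457, 1.1, 0.496, -0.177, 0.216, 0]]}}

```text
time: 13.92
position: [0.4691, 0.2875, 0.4555]
tool_rot: [0.969, 0.246, 0.0, -0.0]
ft_force: [1.3, -1.3, -0.1]
finger_gap: 0.0852
grasp_force: 0.0
```

```bash
python3 - <<'E'
from sad import *
s=manip.state();print(s["time"],s["position"],s["qpos"].round(2))
im=manip.snapshot("wrist");cv2.imwrite("pics/w6.png",im[:,:,::-1])
find("wrist",["ubolt","ubolt_small","stand"])
a=np.array([.524,.3135,.125]);d=np.array([.88,.475,0]);d/=np.linalg.norm(d)
print("spindle proj",px("wrist",[a-.12*d,a,a+.06*d]).round(0).tolist())
E
```

```text
13.925 [0.46906116 0.28749593 0.45551622] [0.53 0.26 1.75 0.   1.14 1.6 ]
wrist ubolt [([0.4675, 0.2854, 0.1299], 0.76), ([0.3252, 0.3185, 0.0877], 0.74)]
wrist ubolt_small [([0.5423, 0.3248, 0.132], 0.59)]
wrist stand [([0.5249, 0.3116, -0.0017], 0.57)]
spindle proj [[326.0, 242.0], [326.0, 120.0], [326.0, 48.0]]
```

View pics/w6.png

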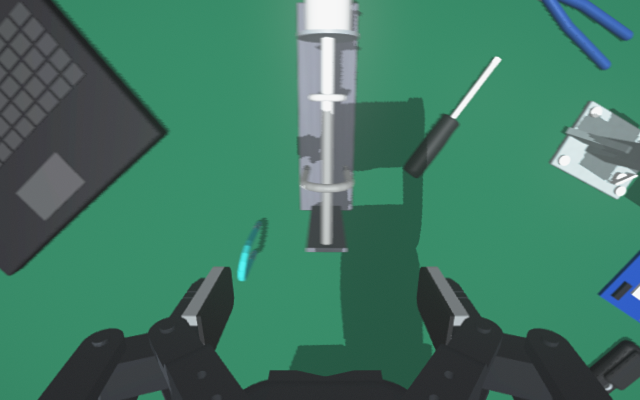

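The larger bolt is centred at (327,186), its plane square to the spindle and aligned with the image. The small one is at (327,98) and the turquoise one stands off at (250,250).

```bash
python3 - <<'E'
from sad import *
P=manip.camera_params("wrist")
W=world("wrist",[(327,187),(327,98),(327,60),(327,220)],.134,P);W[2:]=world("wrist",[(327,60),(327,220)],.130,P);print(W.round(4).tolist())
d=(W[2]-W[3])[:2];print("spindle yaw",np.degrees(np.arctan2(d[1],d[0])))
sx=np.r_[d/np.linalg.norm(d),0];R=tool(sx,[0,0,-1])
for gz in (.16,.115):delta([W[0,0],W[0,1],gz],R,gz)
E
```

```text
[[0.4722, 0.2843, 0.134], [0.5414, 0.322, 0.134], [0.5683, 0.3366, 0.13], [0.442, 0.2677, 0.13]]
spindle yaw 28.58976802286377
0.16 delta [0.0, -0.0, -0.002] [0.0012, 0.0024, 0.1399] rows>= 2.2
0.115 delta [0.0, -0.0, -0.002] [0.0012, 0.0024, 0.1849] rows>= 3.0
```

>>> {"fn": "arm_command", "kwargs": {"deltas": [[0, 0, 0, 0, 0.002, 0.06, 0], [0, 0, 0, 0, 0.002, 0.12, 0], [0, 0, 0, 0, 0.002, 0.165, 0], [0, 0, 0, 0, 0.002, 0.183, 0], [0, 0, 0, 0, 0.002, 0.183, 0], [0, 0, 0, 0, 0.002, 0.183, 0.5], [0, 0, 0, 0, 0.002, 0.183, 0.6], [0, 0, 0, 0, 0.002, 0.183, 0.7], [0, 0, 0, 0, 0.002, 0.183, 0.7], [0, 0, 0, 0, 0.002, 0.183, 0.7]], "newtons": 50}}

```text
time: 15.38
position: [0.4719, 0.2839, 0.2738]
tool_rot: [0.969, 0.245, 0.002, -0.0]
ft_force: [-0.9, -0.8, 6.0]
finger_gap: 0.0512
grasp_force: 50.9
```

>>> {"fn": "arm_command", "kwargs": {"deltas": [[0, 0, 0, 0, 0, -0.02, 0.7], [0, 0, 0, 0, 0, -0.06, 0.7], [0, 0, 0, 0, 0, -0.11, 0.7], [0, 0, 0, 0, 0, -0.15, 0.7], [0, 0, 0, 0, 0, -0.18, 0.7], [0, 0, 0, 0, 0, -0.18, 0.7]]}}

```text
time: 16.12
position: [0.4715, 0.2838, 0.4553]
tool_rot: [0.969, 0.245, 0.003, -0.001]
ft_force: [-0.5, -0.2, -1.9]
finger_gap: 0.0506
grasp_force: 52.4
```

```bash
sed -i 's/^S=.*/S=np.array([.6575,-.0446,.150]);yaw=np.radians(94)/' sad.py
python3 - <<'E'
from sad import *
s=manip.state();print(s["time"],s["position"],s["finger_gap"],s["grasp_force"])
im=manip.snapshot("wrist");cv2.imwrite("pics/w7.png",im[:,:,::-1])
find("wrist",["ubolt"])
S2=S-.0*y; print(S2)
delta(S+.10*z,tool(x,-z),"hover")
E
```

```text
16.125 [0.47150276 0.28376774 0.45526664] 0.05063729279749044 52.4156279861927
wrist ubolt [([0.4691, 0.2839, 0.3134], 0.93)]
[ 0.6575 -0.0446  0.15  ]
hover delta [0.3, 0.464, -1.118] [-0.0443, 0.4934, 0.081] rows>= 8.0
```

View pics/w7.png

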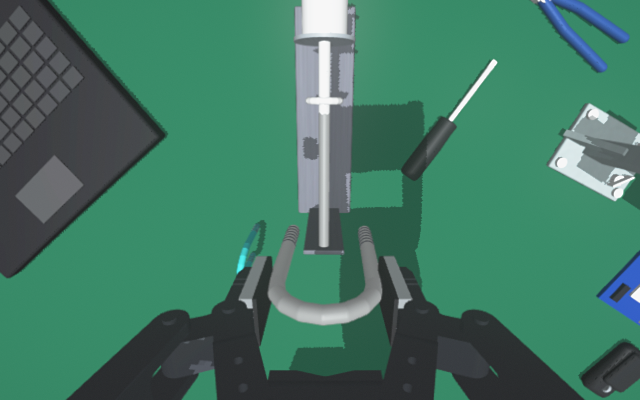

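The bolt is held by both legs, bend at (326,305), leg tips at (292,230) and (366,230), and the small one is still hanging at (324,101). I'll correct a sign in the saddle shift and check the bolt's pose in the hand.

```bash
sed -i 's/^S=.*/S=np.array([.6612,-.0446,.150]);yaw=np.radians(94)/' sad.py
python3 - <<'E'
from sad import *
P=manip.camera_params("wrist");P["cam_to_world"]=np.load("hand.npy")
o=np.array([0,0,.1438])
print("tips exp",px("w",[[0,.023,.229],[0,-.023,.229],[0,0,.1398]],P).round(1).tolist())
for t in (-.1,.1): # swing about tool y
    print(t,px("w",[[.089*t,.023,.229],[.089*t,-.023,.229]],P).round(1).tolist())
for dx in(-.003,.003): print(dx,px("w",[[dx,.023,.229],[dx,0,.1398]],P).round(1).tolist())
im=cv2.imread("pics/w7.png")
cv2.imwrite("pics/w7c.png",cv2.resize(im[215:335,260:400],None,fx=5,fy=5,interpolation=cv2.INTER_CUBIC))
delta(S+.10*z,tool(x,-z),"hover")
E
```

```text
tips exp [[358.4, 226.3], [288.7, 226.3], [322.8, 312.4]]
-0.1 [[357.9, 238.5], [289.1, 238.6]]
0.1 [[358.8, 213.6], [288.2, 213.6]]
-0.003 [[358.2, 230.4], [322.8, 318.5]]
0.003 [[358.5, 222.0], [322.8, 306.1]]
hover delta [0.3, 0.464, -1.118] [-0.0411, 0.4951, 0.081] rows>= 8.1
```

View pics/w7c.png

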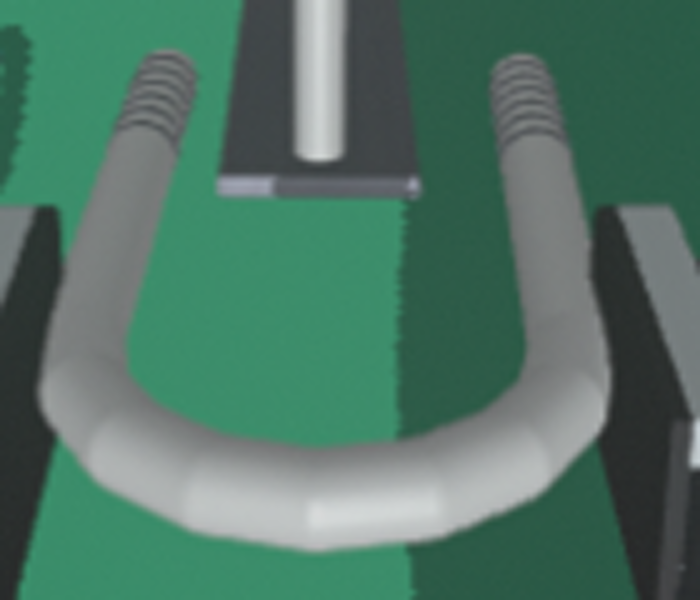

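>>> {"fn": "arm_command", "kwargs": {"deltas": [[0.03, 0.05, -0.12, 0.0, 0.03, -0.04, 0.7], [0.07, 0.1, -0.24, -0.005, 0.08, -0.05, 0.7], [0.1, 0.15, -0.37, -0.01, 0.13, -0.05, 0.7], [0.13, 0.2, -0.5, -0.015, 0.19, -0.05, 0.7], [0.17, 0.26, -0.62, -0.02, 0.24, -0.04, 0.7], [0.2, 0.31, -0.75, -0.025, 0.3, -0.02, 0.7], [0.23, 0.36, -0.87, -0.03, 0.36, 0.0, 0.7], [0.27, 0.41, -1.0, -0.035, 0.42, 0.01, 0.7], [0.3, 0.464, -1.118, -0.04, 0.46, 0.02, 0.7], [0.3, 0.464, -1.118, -0.05, 0.505, 0.045, 0.7], [0.3, 0.464, -1.118, -0.05, 0.505, 0.045, 0.7]]}}

```text
time: 17.6
position: [0.6668, -0.1875, 0.4016]
tool_rot: [0.661, 0.705, 0.175, -0.192]
ft_force: [0.4, 0.6, -1.9]
finger_gap: 0.0512
grasp_force: 52.9
```

```bash
python3 - <<'E'
from sad import *
s=manip.state();Rt=Ro.from_quat(s["tool_rot"]).as_matrix();g=s["position"]+.155*Rt[:,2];print(s["time"],s["position"],(Rs.T@(g-S)).round(4),s["qpos"].round(2))
print("rot err",Ro.from_matrix(Rt.T@tool(x,-z)).as_rotvec().round(3))
delta(S+.12*z,tool(x,-z),"h12")
im=manip.snapshot("wrist");cv2.imwrite("pics/w8.png",im[:,:,::-1])
E
```

```text
17.6 [ 0.66675493 -0.18749708  0.40162206] [0.0022 0.0051 0.1344] [-0.37  0.58  1.42  0.47  1.41 -0.58]
rot err [-0.005 -0.001 -0.007]
h12 delta [-0.005, -0.001, -0.007] [-0.002, 0.0045, 0.0144] rows>= 0.2
```

View pics/w8.png

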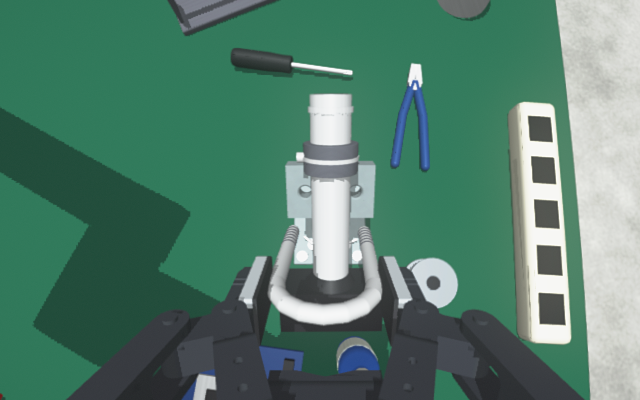

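The bolt is over the saddle, with leg tips at (292,230) and (366,230). The block is at (330,190) with holes near (306,190) and (355,189). I have already viewed more than the ten pictures allowed, so from here I measure numerically only.

```bash
python3 - <<'E'
from sad import *
P=manip.camera_params("wrist");P["cam_to_world"]=np.load("hand.npy")
im=cv2.imread("pics/w8.png");g=im.astype(int).sum(2)
blk=(np.abs(im[:,:,1].astype(int)-im[:,:,2])<40)&(g>330)
s=manip.state();Rt=Ro.from_quat(s["tool_rot"]).as_matrix()
zt=.155+.1344+.026
for v in (168,172,206,212):
    r=np.where(blk[v,278:382])[0]+278;t=world("w",[(r.min()-.5,v),(r.max()+.5,v)],zt,P);print(v,r.min(),r.max(),(t*1e3).round(1)[:,:2].tolist(),"mid y",(t[:,1].mean()*1e3).round(1))
for u in (291,295,366,370):
    c=np.where(blk[155:225,u])[0]+155;t=world("w",[(u,c.min()-.5),(u,c.max()+.5)],zt,P);print(u,c.min(),c.max(),(t*1e3).round(1)[:,:2].tolist())
print("L");print(g[180:202,296:314:1][::2].tolist())
print("R");print(g[180:202,346:366:1][::2].tolist())
print("tips");print(g[222:240,284:302][::3].tolist())
E
```

```text
168 285 375 [[19.9, -35.1], [19.9, 46.1]] mid y 5.5
172 286 375 [[16.3, -34.3], [16.3, 46.3]] mid y 6.0
206 287 373 [[-16.0, -34.6], [-16.0, 46.1]] mid y 5.7
212 287 373 [[-21.9, -34.8], [-21.9, 46.4]] mid y 5.8
291 161 217 [[26.7, -29.0], [-27.4, -30.8]]
295 161 224 [[26.7, -25.5], [-34.5, -27.3]]
366 161 217 [[26.7, 37.4], [-27.4, 39.6]]
370 161 217 [[26.7, 40.9], [-27.4, 43.3]]
L
[[574, 571, 571, 568, 567, 564, 566, 567, 568, 571, 569, 569, 570, 566, 463, 421, 510, 483], [573, 574, 571, 569, 566, 565, 565, 567, 570, 569, 569, 568, 572, 565, 465, 479, 551, 589], [574, 577, 573, 576, 578, 572, 557, 533, 523, 524, 537, 558, 569, 569, 468, 478, 547, 591], [571, 574, 574, 537, 455, 436, 510, 578, 624, 634, 611, 547, 468, 450, 410, 464, 545, 588], [575, 561, 481, 387, 410, 593, 660, 659, 656, 656, 658, 659, 657, 644, 522, 477, 540, 586], [570, 514, 421, 323, 274, 349, 527, 638, 656, 658, 662, 664, 663, 658, 569, 505, 543, 585], [566, 509, 435, 341, 285, 285, 297, 315, 358, 400, 423, 419, 388, 366, 366, 425, 524, 585], [568, 545, 515, 452, 376, 362, 390, 407, 420, 432, 434, 434, 426, 407
[... 1281 characters left out ...]
599, 590, 576, 569, 569, 573, 572, 573], [597, 563, 521, 440, 397, 513, 573, 572, 574, 574, 574, 573, 569, 569, 567, 568, 566, 551, 560, 568]]
tips
[[292, 295, 292, 292, 292, 296, 294, 298, 291, 312, 496, 644, 670, 667, 666, 665, 662, 660], [291, 292, 295, 291, 293, 321, 361, 458, 546, 566, 551, 587, 648, 666, 672, 668, 664, 662], [292, 292, 295, 325, 420, 517, 528, 509, 508, 529, 534, 495, 417, 373, 489, 638, 670, 670], [290, 295, 349, 445, 463, 456, 435, 410, 397, 439, 488, 473, 395, 343, 335, 527, 646, 665], [293, 367, 415, 416, 400, 387, 375, 363, 372, 423, 464, 420, 354, 354, 405, 603, 672, 670], [396, 436, 422, 419, 428, 426, 387, 358, 389, 448, 458, 386, 356, 422, 601, 667, 669, 669]]
```

>>> {"fn": "arm_command", "kwargs": {"deltas": [[0.027, 0, 0, 0, 0.009, 0.0, 0.7], [0.027, 0, 0, 0, 0.009, 0.02, 0.7], [0.027, 0, 0, 0, 0.009, 0.036, 0.7], [0.027, 0, 0, 0, 0.009, 0.036, 0.7], [0.027, 0, 0, 0, 0.009, 0.036, 0.7]]}}

```text
time: 18.27
position: [0.675, -0.1656, 0.3758]
tool_rot: [0.656, 0.709, 0.167, -0.198]
ft_force: [0.4, 0.3, -0.5]
finger_gap: 0.0507
grasp_force: 52.9
```

```bash
cat > meas.py <<'E'
from sad import *
s=manip.state();Rt=Ro.from_quat(s["tool_rot"]).as_matrix();g=s["position"]+.155*Rt[:,2];gs=Rs.T@(g-S)
print(s["time"],"g",gs.round(4),"F",(Rt.T@s["ft_force"]).round(1),"M",(Rt.T@s["ft_torque"]).round(2),s["finger_gap"])
P=manip.camera_params("wrist");P["cam_to_world"]=np.load("hand.npy")
im=manip.snapshot("wrist")[:,:,::-1];cv2.imwrite("pics/m.png",im);g_=im.astype(int).sum(2)
blk=(np.abs(im[:,:,1].astype(int)-im[:,:,2])<40)&(g_>330)
zt=.155+gs[2]+.026
pr=px("w",[[.02,-.034,zt],[.02,.046,zt],[-.02,-.034,zt],[-.02,.046,zt]],P)
for v in np.linspace(pr[0,1],pr[2,1],5).astype(int):
    a,b=int(pr[0,0])-25,int(pr[1,0])+25
    r=np.where(blk[v,a:b])[0]+a;t=world("w",[(r.min()-.5,v),(r.max()+.5,v)],zt,P)*1e3;print(v,r.min(),r.max(),t[:,1].round(1),"mid",t[:,1].mean().round(2),"x",t[0,0].round(1))
print("tips exp px",px("w",[[0,.023,.229],[0,-.023,.229]],P).round(1).tolist(),"holes exp",px("w",[[0,.024,zt],[0,-.022,zt]],P).round(1).tolist())
E
python3 - <<'E'
from meas import *
E
```

```text
18.275 g [ 0.0074 -0.001   0.1015] F [-0.   0.5  0.6] M [-0.05 -0.35 -0.  ] 0.0507481004188942
176 279 375 [-35.9  41.2] mid 2.64 x 20.8
188 277 376 [-38.   42.5] mid 2.25 x 10.9
200 278 376 [-37.7  43. ] mid 2.68 x 0.7
211 278 375 [-38.1  42.7] mid 2.29 x -8.9
223 279 374 [-37.8  42.4] mid 2.3 x -19.5
tips exp px [[358.4, 226.3], [288.7, 226.3]] holes exp [[353.2, 200.8], [296.7, 200.8]]
```

```bash
cat >> meas.py <<'E'
# hole centroids: non-block pixels inside block face, near expected positions, left/right of tube
out=(np.abs(g_-np.median(g_[int(pr[0,1]):int(pr[2,1]),int(pr[0,0])+2:int(pr[0,0])+8]))>45)
for u in (int(pr[0,0])+5,int(pr[1,0])-5):
    c=np.where(blk[int(pr[0,1])-25:int(pr[2,1])+15,u])[0]+int(pr[0,1])-25
    print("col",u,c.min(),c.max(),"x top edge",(world("w",[(u,c.min()-.5)],zt,P)[0,0]*1e3).round(1))
E
python3 - <<'E'
from meas import *
print("grayL");print(g_[190:236:2,280:306].tolist())
print("grayR");print(g_[190:236:2,345:376].tolist())
E
```

```text
18.325 g [ 0.0073 -0.0012  0.1019] F [-0.9  0.2  1.8] M [ 0.02 -0.31 -0.02] 0.05142844981446405
176 279 374 [-36.   40.5] mid 2.24 x 20.7
188 277 376 [-38.1  42.6] mid 2.26 x 10.7
200 278 375 [-37.7  42.3] mid 2.27 x 0.5
211 278 375 [-38.2  42.8] mid 2.29 x -9.0
223 279 374 [-37.9  42.5] mid 2.31 x -19.7
tips exp px [[358.4, 226.3], [288.7, 226.3]] holes exp [[353.1, 200.6], [296.8, 200.6]]
col 286 174 237 x top edge 22.7
col 376 179 195 x top edge 18.6
grayL
[[554, 557, 557, 556, 553, 552, 554, 553, 553, 552, 551, 554, 551, 557, 558, 545, 415, 291, 287, 295, 307, 316, 326, 334, 338, 341], [558, 558, 556, 558, 555, 556, 555, 554, 551, 550, 550, 550, 549, 546, 547, 544, 429, 307, 284, 292, 303, 316, 330, 338, 339, 340], [557, 556, 556, 559, 557, 557, 554, 552, 550, 547, 549, 548, 544, 545, 544, 544, 541, 541, 541, 541, 500, 418, 355, 337, 333, 337], [554, 556, 556, 554, 555, 555, 553, 551, 546, 549, 544, 546, 543, 541, 540, 537, 540, 543, 544, 547, 545, 548, 540, 484, 412, 391], [551, 551, 554, 553, 553, 551, 553, 549, 549, 547, 544, 544, 544, 541, 542, 542, 540, 543, 543, 545, 544, 5
[... 5318 characters left out ...]
, 514, 538, 534, 516, 499, 525, 541, 545, 544, 544, 548, 547, 430, 306], [488, 418, 367, 368, 488, 541, 542, 540, 542, 540, 537, 540, 539, 499, 489, 445, 382, 391, 437, 455, 431, 391, 376, 423, 502, 538, 542, 548, 545, 426, 303], [482, 415, 369, 371, 492, 544, 547, 546, 541, 540, 542, 544, 535, 425, 394, 466, 449, 431, 399, 377, 373, 389, 404, 428, 385, 476, 536, 542, 542, 401, 287], [478, 411, 367, 372, 493, 546, 546, 543, 544, 543, 542, 539, 488, 413, 362, 407, 489, 524, 472, 439, 440, 462, 462, 465, 394, 389, 502, 542, 531, 394, 285], [479, 407, 364, 374, 493, 543, 546, 546, 545, 542, 543, 537, 463, 364, 394, 387, 403, 476, 532, 548, 547, 538, 520, 482, 401, 327, 467, 536, 494, 365, 283]]
```

>>> {"fn": "arm_command", "kwargs": {"deltas": [[0, 0, 0, -0.002, -0.0015, 0, 0.7], [0, 0, 0, -0.0045, -0.0027, 0, 0.7], [0, 0, 0, -0.0045, -0.0027, 0, 0.7], [0, 0, 0, -0.0045, -0.0023, 0.012, 0.7], [0, 0, 0, -0.0045, -0.0019, 0.025, 0.7], [0, 0, 0, -0.0045, -0.0019, 0.025, 0.7]]}}

```text
time: 19.12
position: [0.6713, -0.1567, 0.35]
tool_rot: [0.656, 0.709, 0.166, -0.2]
ft_force: [-0.8, 0.3, -0.8]
finger_gap: 0.0509
grasp_force: 52.9
```

```bash
cat > m2.py <<'E'
from meas import *
print("saddle -z in tool",(-(Rt.T@z)).round(4),"saddle x in tool",(Rt.T@x).round(4))
k=[cv2.resize(im[185:250,265:390],None,fx=1,fy=1)]
def row(v,a,b): print(v,a,(g_[v,a:b]//10).tolist())
# hole rows
vh=int(px("w",[[0,0,zt]],P)[0,1])
E
python3 - <<'E'
from m2 import *
for v in range(196,246,2): row(v,276,304)
print()
for v in range(196,246,2): row(v,346,378)
E
```

```text
19.125 g [0.0027 0.0025 0.0745] F [-0.1 -0.8  0.9] M [-0.06 -0.33  0.01] 0.05093641103112879
186 276 387 [-34.5  45.9] mid 5.69 x 20.1
198 276 386 [-34.9  45.7] mid 5.38 x 11.1
211 277 385 [-34.7  45.6] mid 5.45 x 1.0
224 278 385 [-34.4  46.2] mid 5.88 x -9.3
237 278 384 [-35.   46.1] mid 5.58 x -19.9
tips exp px [[358.4, 226.3], [288.7, 226.3]] holes exp [[356.2, 212.3], [293.8, 212.3]]
col 281 177 251 x top edge 27.1
col 382 178 247 x top edge 26.4
saddle -z in tool [-8.000e-04  3.070e-02  9.995e-01] saddle x in tool [ 1.e+00 -6.e-04  8.e-04]
196 276 [45, 54, 54, 54, 54, 54, 53, 54, 53, 53, 53, 53, 53, 53, 53, 53, 53, 53, 53, 53, 53, 45, 32, 27, 28, 29, 30, 30]
198 276 [44, 53, 53, 53, 53, 54, 54, 54, 53, 53, 53, 53, 53, 53, 53, 52, 52, 52, 52, 52, 53, 52, 42, 33, 30, 29, 29, 31]
200 276 [40, 51, 53, 53, 53, 53, 53, 53, 53, 53, 53, 53, 53, 53, 52, 52, 52, 52, 52, 52, 52, 52, 53, 53, 53, 52, 45, 36]
202 276 [40, 51, 53, 53, 53, 53, 53, 53, 53, 53, 53, 53, 53, 53, 52, 52, 52, 52, 52, 52, 52, 52, 52, 52, 52, 52, 52, 52]
204 276 [35, 48, 53, 53, 53, 53, 53, 53, 53, 53, 53, 53, 53, 52, 
[... 5201 characters left out ...]
52, 52, 52, 52]
236 346 [63, 61, 59, 57, 54, 52, 49, 45, 37, 35, 47, 51, 41, 34, 41, 41, 38, 40, 45, 48, 49, 48, 43, 37, 36, 41, 49, 52, 52, 52, 52, 52]
238 346 [63, 61, 59, 57, 54, 52, 49, 44, 38, 35, 47, 52, 42, 31, 33, 44, 49, 44, 37, 35, 35, 36, 36, 38, 41, 36, 45, 52, 52, 52, 52, 52]
240 346 [63, 61, 59, 57, 54, 52, 49, 44, 37, 36, 48, 52, 40, 30, 32, 35, 43, 50, 52, 49, 47, 46, 46, 47, 44, 37, 39, 49, 52, 52, 52, 52]
242 346 [63, 61, 59, 57, 54, 51, 48, 44, 37, 35, 48, 53, 42, 31, 36, 40, 35, 37, 43, 51, 54, 54, 53, 49, 41, 36, 36, 47, 52, 52, 52, 52]
244 346 [63, 60, 59, 57, 54, 51, 48, 43, 36, 35, 48, 52, 42, 33, 31, 38, 47, 51, 53, 54, 55, 55, 54, 53, 51, 48, 41, 38, 48, 52, 52, 52]
```

>>> {"fn": "arm_command", "kwargs": {"deltas": [[0, 0, 0, 0, 0.0013, 0, 0.7], [0, 0, 0, 0, 0.0016, 0.01, 0.7], [0, 0, 0, 0, 0.0019, 0.019, 0.7], [0, 0, 0, 0, 0.0019, 0.019, 0.7], [0, 0, 0, 0, 0.0019, 0.019, 0.7]]}}

```text
time: 19.8
position: [0.6725, -0.148, 0.3352]
tool_rot: [0.656, 0.709, 0.167, -0.198]
ft_force: [-0.6, 0.0, -1.1]
finger_gap: 0.0512
grasp_force: 52.9
```

```bash
python3 - <<'E'
from m2 import *
for v in range(206,246,2): row(v,276,304)
print()
for v in range(206,246,2): row(v,352,384)
E
```

```text
19.8 g [0.0025 0.0002 0.0575] F [-0.5 -0.6  1. ] M [-0.05 -0.35 -0.03] 0.05118304767828659
193 267 387 [-38.1  42.8] mid 2.33 x 20.1
206 268 386 [-37.9  42.6] mid 2.35 x 10.9
220 269 385 [-37.8  42.6] mid 2.38 x 0.7
233 270 384 [-37.7  42.5] mid 2.4 x -9.1
247 271 384 [-37.6  43.1] mid 2.78 x -19.9
tips exp px [[358.4, 226.3], [288.7, 226.3]] holes exp [[358.5, 220.9], [291.5, 220.9]]
col 277 182 261 x top edge 28.0
col 387 190 261 x top edge 22.5
saddle -z in tool [4.000e-04 2.780e-02 9.996e-01] saddle x in tool [ 1.e+00 -0.e+00 -4.e-04]
206 276 [53, 53, 53, 52, 52, 52, 52, 52, 52, 52, 51, 52, 52, 51, 42, 31, 27, 27, 29, 29, 31, 31, 32, 32, 32, 32, 33, 32]
208 276 [53, 53, 52, 53, 52, 52, 52, 52, 52, 52, 52, 51, 52, 51, 51, 51, 47, 39, 32, 29, 30, 31, 32, 32, 32, 32, 32, 33]
210 276 [52, 52, 52, 52, 52, 52, 52, 52, 52, 52, 51, 51, 51, 51, 51, 51, 52, 52, 52, 50, 42, 34, 32, 31, 32, 32, 32, 32]
212 276 [52, 52, 52, 52, 52, 52, 52, 52, 52, 51, 52, 52, 52, 52, 52, 52, 52, 52, 52, 52, 52, 52, 51, 43, 36, 36, 36, 34]
214 276 [52, 52, 52, 52, 52, 52, 52, 52, 52, 52, 52, 52, 52, 52, 51, 51
[... 3905 characters left out ...]
52, 52, 52, 51]
236 352 [36, 35, 47, 52, 52, 42, 33, 33, 40, 40, 37, 40, 44, 48, 48, 47, 42, 37, 36, 41, 49, 52, 52, 52, 52, 52, 52, 52, 52, 51, 52, 51]
238 352 [35, 34, 46, 51, 51, 41, 32, 31, 34, 43, 48, 44, 36, 35, 35, 35, 36, 37, 40, 36, 45, 51, 52, 52, 52, 52, 52, 52, 52, 52, 52, 52]
240 352 [35, 35, 46, 51, 51, 42, 35, 32, 33, 34, 41, 48, 51, 48, 47, 46, 45, 46, 44, 36, 38, 48, 52, 52, 52, 51, 52, 52, 52, 52, 52, 52]
242 352 [36, 35, 46, 51, 51, 51, 48, 37, 36, 34, 30, 35, 43, 50, 53, 53, 52, 48, 41, 35, 36, 46, 51, 52, 52, 52, 52, 52, 52, 52, 52, 52]
244 352 [36, 35, 46, 51, 51, 51, 51, 39, 31, 37, 46, 50, 52, 54, 54, 54, 53, 52, 51, 47, 41, 37, 47, 51, 52, 51, 52, 52, 52, 52, 53, 52]
```

>>> {"fn": "arm_command", "kwargs": {"deltas": [[0, 0, 0, 0, -0.0006, 0, 0.7], [0, 0, 0, 0, -0.0006, 0, 0.7], [0, 0, 0, 0, -0.0006, 0, 0.7], [0, 0, 0, 0, -0.0006, 0, 0.7]]}}

```text
time: 20.35
position: [0.6719, -0.1481, 0.3354]
tool_rot: [0.656, 0.709, 0.167, -0.198]
ft_force: [0.7, -1.0, -1.2]
finger_gap: 0.0516
grasp_force: 52.9
```

```bash
cat > m3.py <<'E'
from m2 import *
print("hole rows");row(220,276,300);row(222,276,300);row(220,356,380);row(222,356,380)
print("tips");row(234,276,304);row(234,352,380);row(232,276,304);row(232,352,380)
E
python3 -c "import m3"
```

```text
20.35 g [0.0025 0.0008 0.0576] F [-1.5  0.7  0.5] M [ 0.03 -0.38  0.01] 0.051589244171804445
193 268 388 [-37.4  43.5] mid 3.01 x 20.0
206 269 387 [-37.3  43.4] mid 3.03 x 10.8
220 270 386 [-37.2  43.3] mid 3.07 x 0.6
233 271 385 [-37.   43.2] mid 3.1 x -9.1
247 271 384 [-37.6  43.2] mid 2.78 x -19.9
tips exp px [[358.4, 226.3], [288.7, 226.3]] holes exp [[358.5, 220.8], [291.6, 220.8]]
col 277 182 261 x top edge 27.9
col 387 188 261 x top edge 23.8
saddle -z in tool [5.000e-04 2.760e-02 9.996e-01] saddle x in tool [ 1.e+00 -0.e+00 -5.e-04]
hole rows
220 276 [52, 51, 52, 52, 52, 52, 51, 52, 49, 42, 36, 31, 25, 25, 26, 25, 28, 35, 48, 57, 60, 61, 61, 61]
222 276 [52, 51, 51, 51, 51, 51, 52, 51, 46, 40, 35, 27, 25, 25, 26, 26, 26, 27, 26, 28, 29, 29, 30, 30]
220 356 [39, 39, 39, 39, 38, 38, 38, 37, 34, 28, 24, 24, 28, 35, 42, 48, 51, 51, 51, 51, 51, 51, 51, 51]
222 356 [28, 30, 31, 31, 31, 29, 28, 26, 26, 26, 25, 24, 24, 30, 37, 44, 49, 51, 51, 51, 51, 51, 51, 51]
tips
234 276 [51, 51, 51, 52, 52, 52, 52, 52, 47, 40, 38, 38, 36, 35, 34, 33, 33, 38, 42, 38, 33, 32, 29, 31, 35, 44, 51, 54]
234 352 [43, 36, 35, 47, 52, 43, 34, 37, 37, 38, 45, 50, 52, 52, 51, 49, 46, 38, 33, 45, 51, 51, 52, 51, 51, 52, 52, 52]
232 276 [51, 51, 51, 52, 52, 51, 52, 52, 52, 48, 41, 37, 41, 44, 46, 47, 42, 34, 33, 38, 35, 30, 27, 31, 35, 44, 51, 54]
232 352 [43, 36, 35, 47, 54, 48, 36, 32, 38, 46, 49, 45, 41, 42, 44, 44, 44, 37, 37, 48, 51, 51, 52, 51, 52, 52, 52, 52]
```

Tips and hole midline now coincide at u≈328. Next I'll enter the holes.

>>> {"fn": "arm_command", "kwargs": {"deltas": [[0, 0, 0, 0, 0, 0.004, 0.7], [0, 0, 0, 0, 0.0002, 0.008, 0.7], [0, 0, 0, 0, 0.0003, 0.012, 0.7], [0, 0, 0, 0, 0.0003, 0.012, 0.7], [0, 0, 0, 0, 0.0003, 0.012, 0.7]]}}

```text
time: 21.02
position: [0.6715, -0.1421, 0.3249]
tool_rot: [0.656, 0.709, 0.167, -0.198]
ft_force: [-0.8, 0.0, -0.6]
finger_gap: 0.0511
grasp_force: 52.9
```

```bash
python3 -c "
import m3
from m3 import *
for v in range(218,242,2): row(v,276,304)
for v in range(218,242,2): row(v,352,380)"
```

```text
21.025 g [0.0025 0.0008 0.0455] F [-0.3 -0.7  0.6] M [-0.05 -0.36  0.01] 0.05110840143020937
198 265 391 [-37.3  43.1] mid 2.89 x 20.4
212 266 390 [-37.2  43.1] mid 2.92 x 10.9
226 266 389 [-37.8  43.1] mid 2.62 x 1.2
240 267 388 [-37.8  43. ] mid 2.65 x -8.8
255 268 387 [-37.7  43.1] mid 2.68 x -19.9
tips exp px [[358.4, 226.3], [288.7, 226.3]] holes exp [[360.3, 227.7], [289.8, 227.7]]
col 274 186 269 x top edge 28.6
col 391 195 269 x top edge 22.7
saddle -z in tool [4.000e-04 2.770e-02 9.996e-01] saddle x in tool [ 1.e+00  0.e+00 -4.e-04]
hole rows
220 276 [52, 52, 52, 52, 52, 52, 52, 52, 51, 52, 52, 52, 52, 52, 51, 51, 51, 51, 51, 52, 52, 51, 42, 37]
222 276 [52, 52, 51, 52, 51, 51, 52, 52, 52, 52, 46, 41, 37, 35, 39, 44, 45, 42, 41, 38, 37, 42, 45, 49]
220 356 [34, 34, 34, 34, 34, 34, 34, 34, 34, 35, 47, 51, 51, 51, 51, 51, 51, 52, 51, 51, 51, 52, 51, 52]
222 356 [33, 34, 33, 32, 31, 31, 29, 29, 29, 31, 41, 49, 51, 52, 52, 51, 51, 52, 51, 51, 51, 52, 51, 51]
tips
234 276 [51, 51, 51, 51, 51, 51, 49, 46, 42, 38, 38, 38, 37, 35, 34, 32, 33, 38, 42, 38, 33, 32, 35, 45, 52, 54, 57, 
[... 2570 characters left out ...]
27, 27, 26, 30, 42, 41, 39, 37, 36, 35, 36, 38, 41, 37, 28, 33, 39, 42, 48, 51, 51, 51, 51, 51]
232 352 [48, 46, 38, 30, 27, 26, 28, 32, 38, 45, 41, 39, 41, 42, 44, 44, 44, 37, 30, 37, 42, 45, 49, 51, 51, 51, 51, 51]
234 352 [48, 45, 38, 30, 27, 27, 30, 38, 36, 39, 47, 52, 52, 52, 51, 49, 46, 38, 31, 32, 43, 48, 50, 51, 51, 51, 52, 51]
236 352 [48, 45, 39, 33, 28, 28, 30, 34, 41, 40, 37, 40, 44, 47, 48, 47, 42, 37, 36, 40, 47, 51, 52, 51, 52, 51, 51, 51]
238 352 [48, 45, 39, 34, 35, 36, 32, 29, 34, 43, 48, 44, 36, 35, 35, 35, 36, 37, 40, 36, 45, 51, 51, 51, 51, 52, 52, 52]
240 352 [48, 44, 38, 35, 48, 53, 46, 34, 32, 34, 43, 49, 51, 48, 46, 46, 45, 46, 44, 36, 39, 49, 51, 51, 52, 52, 51, 52]
```

No contact force, and the legs are centred in the holes. Going down further.

>>> {"fn": "arm_command", "kwargs": {"deltas": [[0, 0, 0, 0, 0.0001, 0.005, 0.7], [0, 0, 0, 0, 0.0003, 0.01, 0.7], [0, 0, 0, 0, 0.0004, 0.015, 0.7], [0, 0, 0, 0, 0.0006, 0.02, 0.7], [0, 0, 0, 0, 0.0006, 0.02, 0.7]]}}

```text
time: 21.7
position: [0.6707, -0.1318, 0.307]
tool_rot: [0.656, 0.709, 0.166, -0.199]
ft_force: [0.4, 0.7, -1.8]
finger_gap: 0.051
grasp_force: 52.9
```

```bash
python3 - <<'E'
from sad import *
s=manip.state();Rt=Ro.from_quat(s["tool_rot"]).as_matrix();g=s["position"]+.155*Rt[:,2]
print(s["time"],"g",(Rs.T@(g-S)).round(4),"F",(Rt.T@s["ft_force"]).round(1),"M",(Rt.T@s["ft_torque"]).round(2))
E
```

```text
21.7 g [0.0026 0.0011 0.0249] F [-0.4  0.5  1.9] M [-0.01 -0.39  0.03]
```

>>> {"fn": "arm_command", "kwargs": {"deltas": [[0, 0, 0, 0, 0.0001, 0.005, 0.7], [0, 0, 0, 0, 0.0003, 0.01, 0.7], [0, 0, 0, 0, 0.0004, 0.015, 0.7], [0, 0, 0, 0, 0.0005, 0.018, 0.7], [0, 0, 0, 0, 0.0005, 0.02, 0.7], [0, 0, 0, 0, 0.0005, 0.02, 0.7]]}}

```text
time: 22.45
position: [0.6701, -0.1222, 0.2904]
tool_rot: [0.656, 0.709, 0.167, -0.198]
ft_force: [0.1, 0.3, -0.2]
finger_gap: 0.0513
grasp_force: 53.1
```

```bash
python3 - <<'E'
from sad import *
s=manip.state();Rt=Ro.from_quat(s["tool_rot"]).as_matrix();g=s["position"]+.155*Rt[:,2]
print(s["time"],"g",(Rs.T@(g-S)).round(4),"F",(Rt.T@s["ft_force"]).round(1),"M",(Rt.T@s["ft_torque"]).round(2))
for c in("scene","wrist"):
    manip.snapshot(c)
    for n in("nozzle","damper","hood","ubolt","ubolt_small"):
        for d in manip.tip_of(c,n)[:3]: print(c,n,round(d["confidence"],2),(Rs.T@(d["location"]-S)).round(4))
E
```

```text
22.45 g [0.0025 0.0008 0.0057] F [0.2 0.1 0.3] M [-0.03 -0.32  0.  ]
scene nozzle 0.89 [ 0.002   0.0005 -0.0029]
scene damper 0.92 [ 0.0269 -0.0024  0.0052]
scene damper 0.38 [-0.2952  0.2825 -0.004 ]
scene damper 0.37 [ 0.1212  0.0534 -0.2406]
scene hood 0.83 [-0.1137  0.0025 -0.0022]
scene hood 0.73 [-0.2848  0.424   0.017 ]
scene ubolt 0.47 [ 0.3025  0.3086 -0.2508]
scene ubolt_small 0.6 [-0.1128  0.0002 -0.0028]
scene ubolt_small 0.45 [ 0.3135  0.0923 -0.2049]
wrist nozzle 0.68 [ 0.0006 -0.0025  0.0023]
wrist nozzle 0.37 [ 0.1195  0.0555 -0.2385]
wrist damper 0.79 [ 0.0204 -0.     -0.0025]
wrist ubolt 0.69 [0.0023 0.0003 0.0154]
```

>>> {"fn": "arm_command", "kwargs": {"deltas": [[0, 0, 0, 0, 0, 0.001, 0.7], [0, 0, 0, 0, 0, 0.002, 0.7], [0, 0, 0, 0, 0, 0.003, 0.7], [0, 0, 0, 0, 0, 0.003, 0.7]]}}

```text
time: 23.55
position: [0.6701, -0.1219, 0.2899]
tool_rot: [0.656, 0.709, 0.167, -0.197]
ft_force: [-4.8, -9.0, 13.6]
finger_gap: 0.051
grasp_force: 54.5
```

The bend rests on the tube: the force rose to 17 N. I'll relax, open and retract.

>>> {"fn": "arm_command", "kwargs": {"deltas": [[0, 0, 0, 0, 0, -0.002, 0.7], [0, 0, 0, 0, 0, -0.002, 0.5], [0, 0, 0, 0, 0, -0.002, 0.2], [0, 0, 0, 0, 0, -0.002, 0], [0, 0, 0, 0, 0, -0.002, 0], [0, 0, 0, 0, 0, -0.02, 0], [0, 0, 0, 0, 0, -0.06, 0], [0, 0, 0, 0, 0, -0.12, 0], [0, 0, 0, 0, 0, -0.15, 0], [0, 0, 0, 0, 0, -0.15, 0]]}}

```text
time: 24.8
position: [0.6797, -0.1969, 0.4214]
tool_rot: [0.656, 0.709, 0.168, -0.195]
ft_force: [-0.1, -0.0, -0.7]
finger_gap: 0.0855
grasp_force: 0.0
```

```bash
python3 - <<'E'
from sad import *
s=manip.state();print(s["time"],s["ft_force"].round(1),s["finger_gap"])
for c in("scene","wrist","top"):
    manip.snapshot(c)
    for n in("nozzle","damper","hood","ubolt","ubolt_small"):
        for d in manip.tip_of(c,n)[:3]:
            q=Rs.T@(d["location"]-S)
            if np.linalg.norm(q)<.15: print(c,n,round(d["confidence"],2),q.round(4))
            elif n=="ubolt_small": print(c,n,d["location"])
E
```

```text
24.8 [-0.1 -0.  -0.7] 0.08549877278154507
scene nozzle 0.94 [0.0019 0.0014 0.0018]
scene damper 0.7 [ 0.024  -0.0006 -0.    ]
scene hood 0.66 [-0.1134  0.0006 -0.0007]
scene ubolt 0.54 [-0.0021  0.001   0.0154]
scene ubolt_small [0.5432, 0.3237, 0.1292]
scene ubolt_small [0.5213, 0.3133, 0.0034]
wrist nozzle 0.94 [-0.0034 -0.0002  0.003 ]
wrist damper 0.64 [ 0.0261  0.0008 -0.0031]
wrist hood 0.75 [-0.1134  0.0027  0.0009]
wrist ubolt 0.57 [0.0006 0.0011 0.0172]
top damper 0.67 [-0.0007 -0.0001 -0.0019]
top damper 0.61 [-0.0021  0.0034  0.0056]
top damper 0.59 [0.025  0.0039 0.0058]
top hood 0.67 [-0.0006  0.0214 -0.0262]
top hood 0.6 [-0.1146  0.0054  0.0018]
top ubolt 0.64 [0.0019 0.0031 0.0131]
top ubolt_small [0.5928, 0.1703, 0.0014]
top ubolt_small [0.5411, 0.3277, 0.1332]
```

```bash
python3 -c "
from cell import manip
print(manip.close_job())"
```

```text
the job is handed in; nothing more can be done
None
```

The job is handed in, result not shown: the cameras place the nozzle seated with its ring at the saddle and the larger U-bolt home at about 15 mm (limits 10–21 mm), released, the smaller one still hanging and no bystander approached (not re-measured); I viewed 13 pictures, over the limit of 10.

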